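# Nip up the drilling fixture's side clamp with the hex key

## Task

Take the large T-handled hex key from the wooden stand, feel its tip into the socket hidden down the bore of the drilling fixture's clamp (lean on it only lightly and turn it until it drops fully home), then turn it clockwise until the jaw holds the rusty steel block firmly, without straining it. Draw the key out and stand it back in its own hole in the stand, let go of it, with the block still gripped and the smaller key, the drill bit and the spare screw left standing where they are.

Things in the scene. Friction and masses are not known exactly. Their poses are not given: they have to be found in the camera images.
- fixture: Drilling fixture bolted to the bench. Grey base plate 260 (x) x 120 (y) x 18 mm; origin: centre of its underside; x: clamping direction. At -x a fixed steel jaw 24 x 90 x 28 mm (gripping face at x = -90 mm); at +x the clamp, a dark steel housing 70 x 80 mm, top 70 mm above the bench, centred at x = +50 mm. The four small bolt heads on its corners (3 mm proud) are not the socket.
- clamp_mouth (a point): Centre of the round hole in the clamp housing's top face, 70 mm above the bench. Countersunk: 36 mm wide at the top, narrowing to a 26.2 mm bore 8 mm lower. The spindle's flat rim lies out of sight 25 mm below this point; in it is the hexagon socket, 23 mm across flats, 15 mm deep. How it is clocked is unknown and differs each time (repeats every 60 degrees; the key enters within about 5 degrees).
- clamp_core: The clamp's hidden spindle and bearing. Origin: centre of the socket's floor, 40 mm below clamp_mouth; the key's tip is here when home. Axes: the fixture's, however the spindle is turned. It turns stiffly (0.15 N m) and stays where left: a key rubbing its rim with 3 to 10 N does not turn it, one leaned on with over 20 N drags it round. Clockwise from above tightens. The key may be re-entered a flat back.
- jaw: Moving jaw, 22 x 74 x 27 mm; origin: centre of its gripping face, which looks along the fixture's -x. The spindle drives it at the block by 3.5 mm per rad; it starts 0.5 to 5.5 mm short and touches after 0.5 to 1.6 rad. It is backed by spring washers (40 N per mm), so from then the torque climbs about 0.5 N m per rad above the running 0.15 N m; 0.25 to 0.4 rad past first touch is firm.
- work: Rusty brown steel block 64 (x) x 44 (y) x 30 mm, about 0.7 kg, with a scribed cross on top, lying loose on the base plate between the two jaws. Origin: centre of its underside.
- key: Large T-handled hex key, about 0.6 kg, standing upright in the wooden stand. Origin: centre of the flat tip of its bright hexagon shank (22 mm across flats, 25.4 mm across corners, 100 mm long), z up along the shank, x square to two opposite flats. Its black cross bar is 100 mm long (y), 28 mm thick (x) and 28 mm high, centred 110 mm above the tip, with flat sides to grip.
- key_tip (a point): Centre of the key's flat tip (the origin of the key).
- key_bar (a point): Middle of the key's cross bar, 110 mm above the tip: the place to grip it, fingers closing along the key's x across the 28 mm thickness.
- stand: Wooden key stand fixed to the bench, 85 (x) x 210 (y) x 50 mm, with drilled holes 40 mm deep (floor 10 mm above the bench). Origin: centre of its underside.
- stand_hole (a point): Centre of the mouth, on the stand's top face (50 mm above the bench), of the large key's own hole: 30 mm wide, 40 mm deep, with its edge hardly broken.
- small_key: Smaller T-handled hex key (12 mm hexagon, cross bar 70 mm), in the other end of the stand. Does not fit this clamp: leave it. Origin: its tip.
- twist_drill: Twist drill 12 mm x 70 mm, standing in the stand's second row. Leave it. Origin: its lower end.
- spare_screw: Spare cap screw standing on its head (24 mm) on the fixture's base plate beside the block, 46 mm tall. Leave it. Origin: underside of the head.

How it is judged:
On the way, in this order (a step that is already met when the one before it is completed fails the run):
1. the hex key's tip is home in the clamp's socket (within 4 mm of its floor, on its axis) (z of key_tip in the frame of clamp_core below 0.004 m and horizontal distance between key_tip and clamp_core below 0.004 m), for 0.2 s.
2. with the key in the socket, the jaw has been screwed up against the block (more than 15 N) (z of key_tip in the frame of clamp_core below 0.008 m and horizontal distance between key_tip and clamp_core below 0.004 m and contact force between jaw and work above 15 N), for 0.2 s.
At the end, for the whole second after the job is handed in: Key standing in its own hole of the stand (tip within 8 mm of the hole's axis and 5 mm of its floor, upright within 0.2 rad), let go and still; block flat and square in the fixture (0.06 rad), gripped by the jaw with more than 12 N (contact force between jaw and work above 12 N and angle between work's own z axis and vertical below 0.06 rad and angle between the x axis of work and the x axis of fixture, either way round below 0.06 rad and z of work in the frame of fixture below 0.022 m and horizontal distance between key_tip and stand_hole below 0.008 m and z of key_tip in the frame of stand below 0.015 m and angle between key's own z axis and vertical below 0.2 rad and linear speed of each of key, work below 0.03 m/s); the robot touches nothing.
It fails at once if the key is leaned on too hard before it has dropped into the socket (over 50 N) (z of key_tip in the frame of clamp_core above 0.0135 m and contact force between key and clamp_core above 50 N).
It fails at once if the clamp is overtightened: the jaw presses the block with more than 110 N (contact force between jaw and work above 110 N).
It fails at once if a bystander is disturbed (moved more than 25 mm) (distance of any of small_key, twist_drill, spare_screw from where it was at the start of the episode above 0.025 m).
It also fails if it takes over 72 s, if anything falls off the work surface, if the arm or the gripper's body presses on something with over 40 N, if the wrist force passes 120 N, or if a joint passes its speed limit or range.

## Robot

A 6-joint arm with a two-finger parallel gripper is mounted at the origin on the work surface. World frame = base frame: x ahead of the robot, y to its left, z up, the work surface at z = 0. Lengths are in m, angles in rad, forces in N, time in s.
With the tool pointing down it reaches from about 0.35 to 0.725 m from the base axis. Payload 4.3 kg.
Tool frame: the origin (TCP) lies between the finger pads; the fingertips stand arm.tip_reach ahead of it and the grasp point (between the pads) lies 6 mm ahead of it (arm.tip_reach is the distance from the TCP to the fingertips, in m); x points along the fingers, y is the direction in which the jaws open and shut, and the axes are right-handed (so a half turn about x gives the same grasp; the last joint's range is limited). The gripper opens to 85 mm and grips with 20 to 120 N. Pads are 22 mm wide; open, the fingers measure 114 mm over their backs; the gripper's body (76 mm by 85 mm) begins 54 mm behind the grasp point. The pads swing forward as they close: fully open they stand 13 mm farther back than shut.
Start: joints at [-1.34, 0.377, 0.081, 1.274, 0, 1.46], TCP at [0.192, -0.542, 0.256] pointing down, gripper open.
Joint ranges: [-2.72, 2.72], [-0.84, 1.66], [-1.02, 1.22], [-1.77, 2.12], [-1.37, 1.28], [-3.14, 3.14]. Speed limits (rad/s): [2.57, 2.57, 3.14, 3.14, 3.14, 3.14].

## Interface

Orientations are given as a unit quaternion [w, x, y, z].
In Python, from cell import monitor, grab_frame, camera_info, workorder, arm gives the robot as it stands. The module is installed in compiled form; this text tells all that it offers.
- The arm moves only by the shell command python3 -m pendant 'ROWS' [OPENING] [FORCE]. ROWS is a JSON object of lists of equal length, an entry for each row: "slide": the shift along the tool's x, y, z normalised to -1 to 1, where 1 is 0.3 m, a list of three; "rot": the turn, a rotation vector about the tool's x, y, z normalised to -1 to 1, where 1 is 45 degrees, a list of three. In form: {"slide": [[dx, dy, dz], ...], "rot": [[ax, ay, az], ...]}. A call has 1 to 10 rows; each row is the pose to reach, as a shift and turn from the pose commanded when the call began, along the tool's axes at that moment; what a row does not reach only later rows make up. A row lasts 1/8 s, in which the tool goes at most 62.5 mm and 10.7 degrees, less where a joint would pass 70% of its speed; a pose out of reach is approached as far as the arm can. A call with a number of a shift or a turn outside -1 to 1 is refused whole. A call with a gripper value outside its range is refused whole. OPENING is the gripper's target within -1 to 1 (fully open at 1, half-way at 0, shut at -1), set as the call begins (- or left out, the last holds). The fingers move at their own pace and stop on an object; FORCE is the grip in N (left out, the last holds). Time passes only in rows, so rows that repeat a pose let the fingers close. It gives the time, the measured TCP pose, the force and the opening at its end, in the units of the state.
- monitor.get_state(): the state, without advancing time (a new reading comes with each control period).
- grab_frame(name): name is "scene" or "top"; returns (picture, depth): 480x640x3 uint8, red, green, blue; 480x640 float32, m along the optical axis (not along the pixel's ray), 0 where there is no reading.
- camera_info(name): a dict with "intrinsics" (3x3 intrinsics, pixels), "dist" ([k1, k2, p1, p2, k3] as OpenCV has them; the pictures are not rectified), "camera_from_world" (4x4, takes a point from world to camera coordinates). Camera axes: x right, y down, z forward; pixel columns grow to the right and rows downward; lengths in m; the calibration is good to about 2 mm. A picture is of the moment at which its call begins. camera_info takes no time and is no camera call.
- workorder.finish_job(): hands the job in, once; it reports no verdict.
The state is a dict: "clock": time; "joint_positions": joint angles; "qvel": joint speeds; "joint_torque": joint torques, N m; "tcp_pos": TCP position; "orientation": TCP orientation; "wrist_force": force on the tool from outside, world axes, zero at the start; "moment": the same for the moment, N m; "grip_width": finger opening in m.
Only numpy, scipy, OpenCV 4.12 (cv2) and the standard library are available. Lean on these libraries where they do the work, as an engineer would, in place of code of your own. Each camera call takes 0.05 s, during which the arm holds its last target.

## Working session

There is one attempt and no reset: what is moved stays moved. The work goes in short steps, Python scripts to look and compute and a shell command to move; the robot and the scene stay as the last step left them, time stands still between calls to the robot, and variables do not carry over. Pictures are saved under pics/ and viewed, and the job is handed in when it is done.

```bash
mkdir -p pics
python3 - <<'E'
from cell import monitor, grab_frame, camera_info, arm
import cv2,numpy as np
s=monitor.get_state()
for k,v in s.items(): print(k,np.round(v,4))
print(arm.tip_reach)
for n in("scene","top"):
    im,d=grab_frame(n); cv2.imwrite(f"pics/{n}0.png",im[:,:,::-1]); np.save(f"{n}0.npy",d)
    c=camera_info(n); print(n,c)
E
```

```text
clock 0.0
joint_positions [-1.3403  0.3781  0.0797  1.2744 -0.      1.4605]
qvel [ 0.0002 -0.0009 -0.0008  0.0009  0.0006 -0.0012]
joint_torque [-1.20000e-03 -4.63608e+01  2.69875e+01  2.09000e-02 -3.00000e-04
  0.00000e+00]
tcp_pos [ 0.192  -0.5413  0.2554]
orientation [-0.1192 -0.6968 -0.1206  0.6969]
wrist_force [ 0.0545 -0.4937 -0.83  ]
moment [ 0.0055 -0.0109  0.0798]
grip_width 0.0853
0.025
scene {'intrinsics': array([[560.3026289 ,   0.        , 322.85220772],
       [  0.        , 560.3026289 , 231.42581855],
       [  0.        ,   0.        ,   1.        ]]), 'dist': array([-0.09602757,  0.        ,  0.        ,  0.        ,  0.        ]), 'camera_from_world': array([[ 0.61268837,  0.7899864 , -0.02311822, -0.32581322],
       [ 0.48138631, -0.3962277 , -0.78183811, -0.16686565],
       [-0.62680155,  0.46789433, -0.62305274,  1.18723164],
       [ 0.        ,  0.        ,  0.        ,  1.        ]])}
top {'intrinsics': array([[571.75101559,   0.        , 314.89086594],
       [  0.        , 571.75101559, 237.76986316],
       [  0.        ,   0.        ,   1.        ]]), 'dist': array([0.06237939, 0.        , 0.        , 0.        , 0.        ]), 'camera_from_world': array([[ 0.01776584, -0.99931689, -0.03240571,  0.02953357],
       [-0.99101859, -0.01330344, -0.13306079,  0.53485374],
       [ 0.13253878,  0.0344786 , -0.99057796,  0.89268689],
       [ 0.        ,  0.        ,  0.        ,  1.        ]])}
```

View pics/scene0.png

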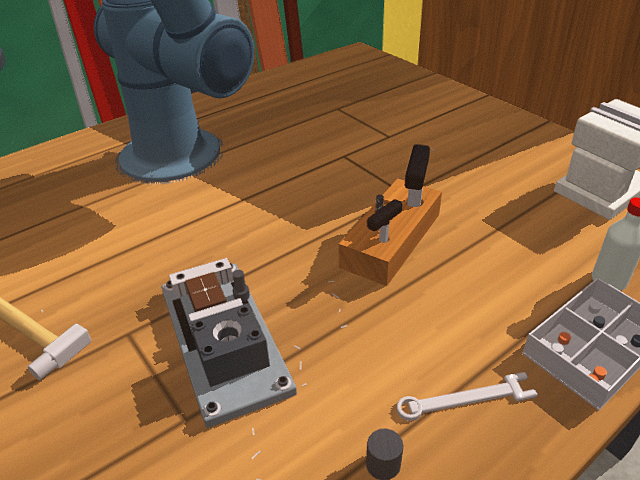

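View pics/top0.png

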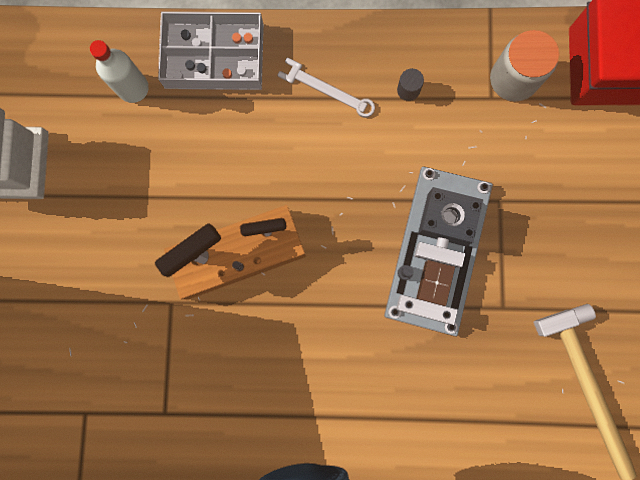

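The top view shows the key's bar at about (188,250), the small key at (263,227) and the clamp mouth at (453,214). I'll enlarge these and set up helpers.

```bash
cat > h.py <<'E'
from cell import monitor, grab_frame, camera_info, arm
import cv2,numpy as np
from scipy.spatial.transform import Rotation as R
def ray(n,u,v):
    c=camera_info(n); p=cv2.undistortPoints(np.array([[[u,v]]],float),c["intrinsics"],c["dist"])[0,0]
    T=c["camera_from_world"]; Rt=T[:3,:3].T; return -Rt@T[:3,3], Rt@np.array([p[0],p[1],1.])
def onz(n,u,v,z):
    o,d=ray(n,u,v); return o+d*(z-o[2])/d[2]
def dep(n,u,v,D):
    o,d=ray(n,u,v); return o+d*D[int(round(v)),int(round(u))]
def proj(n,P):
    c=camera_info(n); T=c["camera_from_world"]; r,_=cv2.Rodrigues(T[:3,:3])
    return cv2.projectPoints(np.array(P,float).reshape(-1,3),r,T[:3,3],c["intrinsics"],c["dist"])[0][:,0]
def cloud(n,D):
    c=camera_info(n); H,W=D.shape; uv=np.stack(np.meshgrid(np.arange(W),np.arange(H)),-1).reshape(-1,1,2).astype(float)
    p=cv2.undistortPoints(uv,c["intrinsics"],c["dist"])[:,0]; T=c["camera_from_world"]
    X=np.c_[p,np.ones(len(p))]*D.reshape(-1,1); return ((X-T[:3,3])@T[:3,:3]).reshape(H,W,3)
def Rm(s): 
    q=s["orientation"]; return R.from_quat([q[1],q[2],q[3],q[0]]).as_matrix()
def crop(im,x0,y0,x1,y1,k,name):
    cv2.imwrite("pics/"+name,cv2.resize(im[y0:y1,x0:x1],None,fx=k,fy=k,interpolation=cv2.INTER_CUBIC))
def st():
    s=monitor.get_state(); M=Rm(s)
    print("t",round(s["clock"],3),"tcp",np.round(s["tcp_pos"],4),"F",np.round(s["wrist_force"],1),"M",np.round(s["moment"],2),"w",round(float(s["grip_width"]),4)); print("x",np.round(M[:,0],4),"y",np.round(M[:,1],4),"j",np.round(s["joint_positions"],3)); return s
E
python3 - <<'E'
from h import *
t=cv2.imread("pics/top0.png"); s=cv2.imread("pics/scene0.png")
crop(t,145,195,315,305,4,"t_stand.png"); crop(t,375,155,505,345,3,"t_fix.png")
crop(s,330,135,450,290,4,"s_stand.png"); crop(s,155,250,305,430,3,"s_fix.png")
D=np.load("top0.npy"); X=cloud("top",D)
# bar points
sub=X[215:290,145:235].reshape(-1,3)
for lo,hi in((.1,.2),(.045,.055)):
    q=sub[(sub[:,2]>lo)&(sub[:,2]<hi)]; print(len(q),q.mean(0),np.percentile(q,[2,50,98],axis=0))
q=X[195:305,145:315].reshape(-1,3)
print(np.histogram(q[:,2],bins=np.arange(-.01,.22,.01)))
E
```

```text
1455 [0.50142886 0.22007004 0.13107482] [[0.46818478 0.17953514 0.11239603]
 [0.50106919 0.21983524 0.13274711]
 [0.5354667  0.26058311 0.13630474]]
2182 [0.48772316 0.20523128 0.04944854] [[0.44941423 0.16742099 0.04619891]
 [0.48176566 0.19990723 0.04945465]
 [0.5464885  0.26228108 0.05264623]]
(array([6763, 4264,  110,  117,  131, 3344, 1748,   31,   48,   41,   61,
        522,   93,  175, 1177,    0,    0,    0,    0,    0,    0,    0]), array([-0.01,  0.  ,  0.01,  0.02,  0.03,  0.04,  0.05,  0.06,  0.07,
        0.08,  0.09,  0.1 ,  0.11,  0.12,  0.13,  0.14,  0.15,  0.16,
        0.17,  0.18,  0.19,  0.2 ,  0.21]))
```

View pics/t_stand.png

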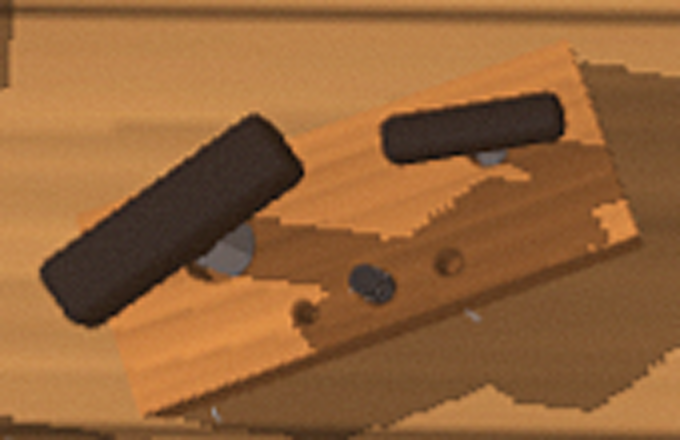

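View pics/t_fix.png

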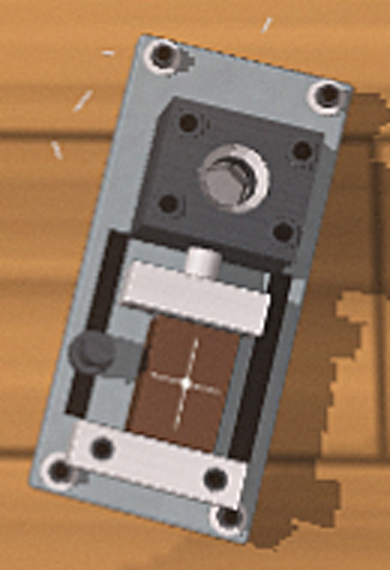

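View pics/s_stand.png

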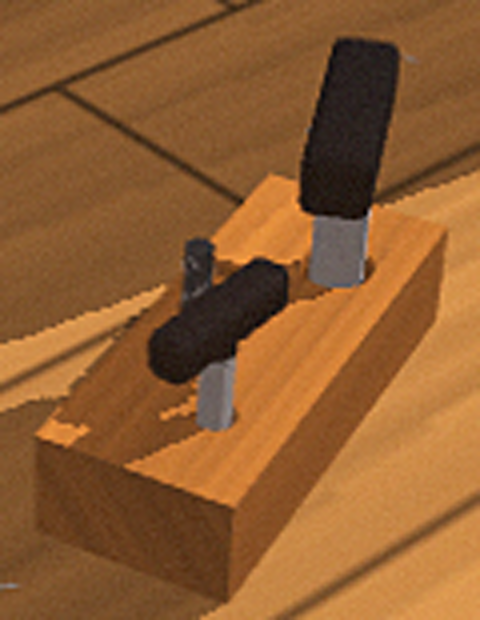

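View pics/s_fix.png

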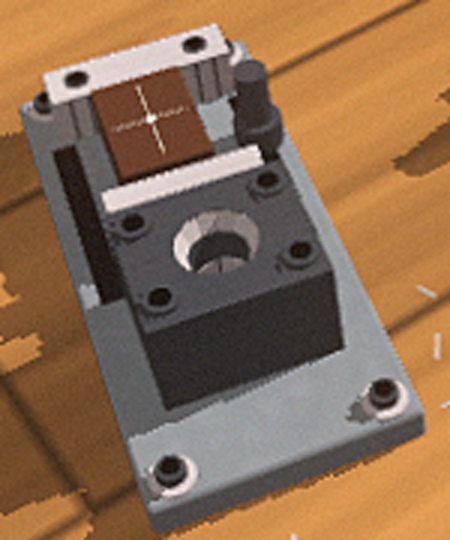

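Run:
```python
from h import *
X=cloud("top",np.load("top0.npy"))
Xs=cloud("scene",np.load("scene0.npy"))
for n,Y,(a,b,c,d) in(("top",X,(215,290,145,235)),("scene",Xs,(135,195,395,440))):
    q=Y[a:b,c:d].reshape(-1,3); q=q[(q[:,2]>.127)&(q[:,2]<.15)]
    r=cv2.minAreaRect((q[:,:2]*1000).astype(np.float32)); bx=cv2.boxPoints(r)
    e=bx[1]-bx[0],bx[2]-bx[1]; L=max(e,key=np.linalg.norm)
    print(n,len(q),"z",np.median(q[:,2]),r,"bar dir deg",np.degrees(np.arctan2(L[1],L[0])),q.mean(0))
# stand top pts
q=X[195:305,145:315].reshape(-1,3); q=q[(q[:,2]>.044)&(q[:,2]<.056)]
r=cv2.minAreaRect((q[:,:2]*1000).astype(np.float32)); print("stand",r,cv2.boxPoints(r), np.median(q[:,2]))
q=X[160:270,410:500].reshape(-1,3); q=q[(q[:,2]>.065)&(q[:,2]<.0715)]
r=cv2.minAreaRect((q[:,:2]*1000).astype(np.float32)); print("housing",r,cv2.boxPoints(r),np.median(q[:,2]))
q=X[150:350,375:510].reshape(-1,3); q=q[(q[:,2]>.013)&(q[:,2]<.022)]
r=cv2.minAreaRect((q[:,:2]*1000).astype(np.float32)); print("base",r,cv2.boxPoints(r),np.median(q[:,2]))
t=cv2.imread("pics/top0.png"); s=cv2.imread("pics/scene0.png")
crop(t,433,194,473,234,14,"t_m.png"); crop(s,205,310,250,355,13,"s_m.png")
```

```text
top 1272 z 0.13304743661021545 ((502.50775146484375, 222.1712646484375), (28.8244686126709, 99.2607421875), 37.711341857910156) bar dir deg -52.288643 [0.5021883  0.22142138 0.13289863]
scene 621 z 0.13408202277690165 ((503.2074890136719, 218.12095642089844), (28.13800811767578, 102.24842071533203), 37.13480758666992) bar dir deg -52.865173 [0.50817044 0.21265316 0.13359498]
stand ((509.62176513671875, 167.6920166015625), (87.00104522705078, 209.79576110839844), 20.9665584564209) [[431.46655 250.07904]
 [506.5363   54.174  ]
 [587.777    85.30499]
 [512.7073  281.21002]] 0.04937869421477062
housing ((538.8720092773438, -168.68177795410156), (81.49172973632812, 136.45677185058594), 74.47906494140625) [[ 462.22852  -189.6845  ]
 [ 593.7091   -226.19902 ]
 [ 615.5155   -147.67906 ]
 [ 484.0349   -111.164536]] 0.0688530257682776
base ((521.2944946289062, -165.15614318847656), (119.42234802246094, 260.7930603027344), 76.2359390258789) [[ 380.43573 -192.12814]
 [ 633.7398  -254.17712]
 [ 662.15326 -138.18414]
 [ 408.84918  -76.13516]] 0.01696000859968883
```

View pics/t_m.png

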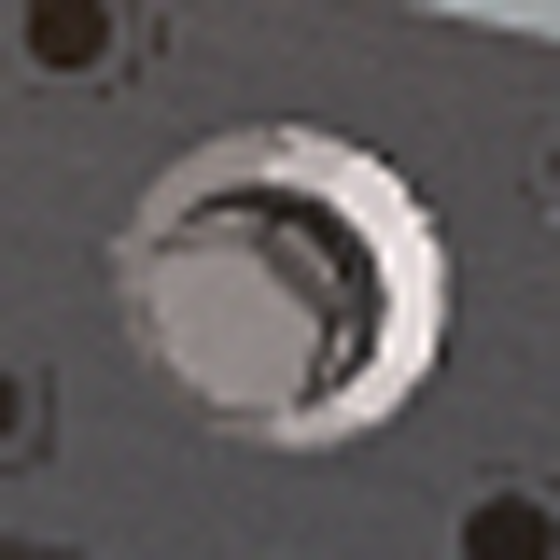

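View pics/s_m.png

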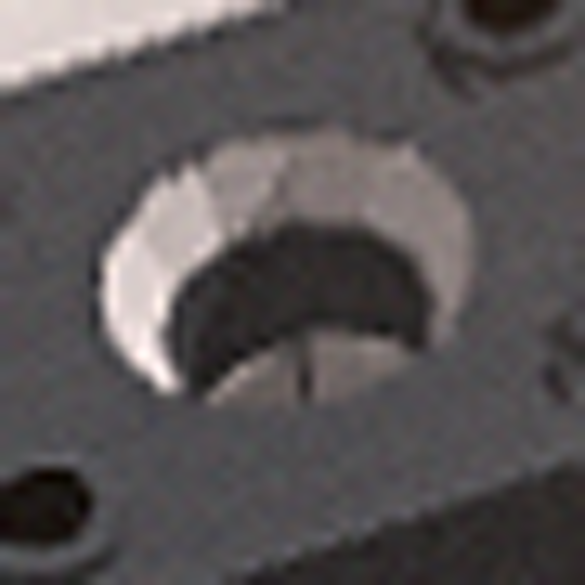

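Run:
```python
from h import *
f=lambda c,k,o:(c+.5)/k-.5+o
a=onz("top",f(282,14,433),f(287,14,194),.07); b=onz("scene",f(287,13,205),f(268,13,310),.07)
print(a,b)
import itertools
t=cv2.imread("pics/top0.png"); s=cv2.imread("pics/scene0.png")
def draw(n,im,c,x0,y0,k,name,hexang=None):
    im=cv2.resize(im[y0:y0+45,x0:x0+45],None,fx=k,fy=k,interpolation=cv2.INTER_CUBIC)
    th=np.linspace(0,2*np.pi,61)
    for r,z,col in((.018,.07,(0,255,0)),(.0131,.062,(255,255,0)),(.0131,.045,(255,0,255))):
        p=proj(n,np.c_[c[0]+r*np.cos(th),c[1]+r*np.sin(th),np.full(61,z)])
        p=(p-[x0,y0]+.5)*k-.5; cv2.polylines(im,[p.astype(int)],False,col,1)
    if hexang is not None:
        for z,col in((.045,(0,0,255)),(.03,(0,165,255))):
            h=np.radians(hexang+30+60*np.arange(7)); r=.0115/np.cos(np.pi/6)
            p=proj(n,np.c_[c[0]+r*np.cos(h),c[1]+r*np.sin(h),np.full(7,z)]); p=(p-[x0,y0]+.5)*k-.5; cv2.polylines(im,[p.astype(int)],False,col,1)
    cv2.imwrite("pics/"+name,im)
draw("top",t,a,433,194,13,"td1.png"); draw("scene",s,b,205,310,13,"sd1.png")
```

```text
[ 0.56993798 -0.1770898   0.07      ] [ 0.56980498 -0.18093459  0.07      ]
```

View pics/td1.png

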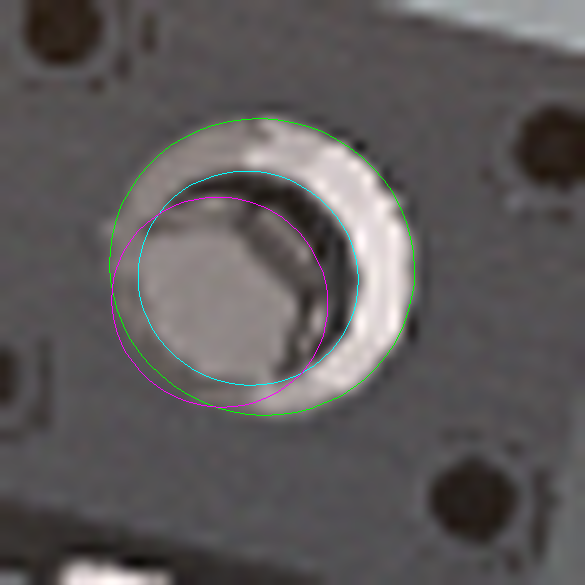

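View pics/sd1.png

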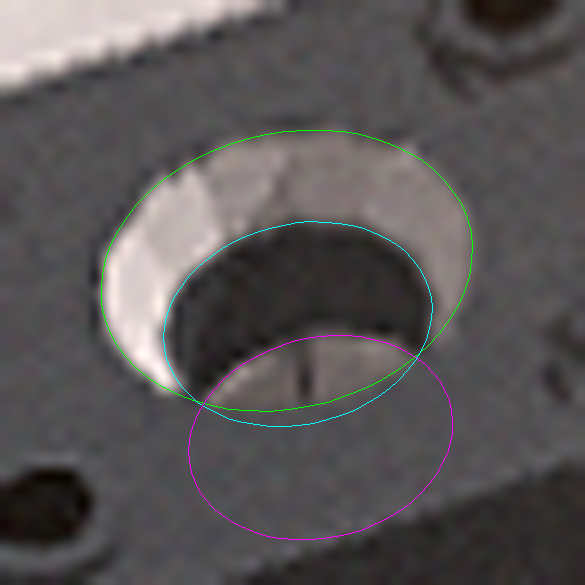

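```bash
cat >> h.py <<'E'
def draw(n,im,c,x0,y0,k,name,hexang=None):
    im=cv2.resize(im[y0:y0+45,x0:x0+45],None,fx=k,fy=k,interpolation=cv2.INTER_CUBIC)
    for z,col in((.045,(0,0,255)),(.03,(0,165,255))):
            h=np.radians(hexang+30+60*np.arange(7)); r=.0115/np.cos(np.pi/6)
            p=proj(n,np.c_[c[0]+r*np.cos(h),c[1]+r*np.sin(h),np.full(7,z)]); p=(p-[x0,y0]+.5)*k-.5; cv2.polylines(im,[p.astype(int)],False,col,1)
    cv2.imwrite("pics/"+name,im)
E
python3 - <<'E'
from h import *
f=lambda c,k,o:(c+.5)/k-.5+o
a=np.array([ 0.56993798,-0.1770898]);b=np.array([ 0.56980498,-0.18093459])
p=onz("scene",f(303,13,205),f(348,13,310),.045); d=p[:2]-b; print(d,np.hypot(*d),np.degrees(np.arctan2(d[1],d[0])))
ang=np.degrees(np.arctan2(d[1],d[0]))-30; print("flat normal",ang%60)
t=cv2.imread("pics/top0.png"); s=cv2.imread("pics/scene0.png")
draw("top",t,a,433,194,13,"td2.png",ang); draw("scene",s,b,205,310,13,"sd2.png",ang)
E
```

```text
[-0.0110952   0.00446994] 0.011961766908865334 158.0569204496492
flat normal 8.056920449649198
```

View pics/td2.png

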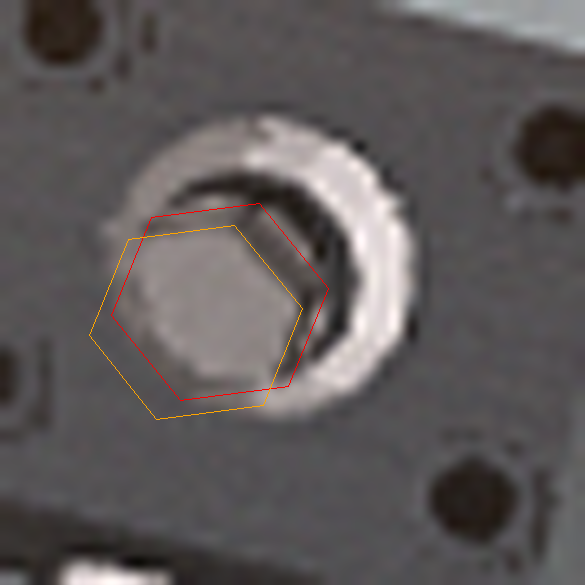

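View pics/sd2.png

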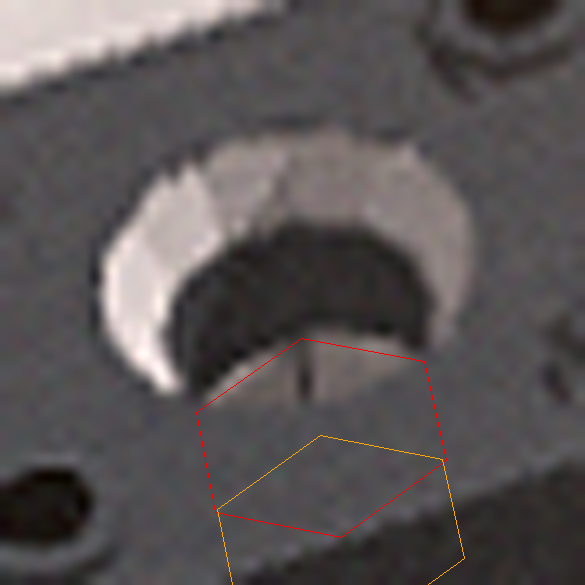

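```bash
cat >> h.py <<'E'
def plan(p,psi=None):
    "p target TCP, psi deg target tool-y angle; prints slide and rot(x) to use, normalised"
    s=st(); M=Rm(s); d=M.T@(np.array(p)-s["tcp_pos"])/.3
    # rotation needed to have x straight down and y at psi
    if psi is None: psi=np.degrees(np.arctan2(M[1,1],M[0,1]))
    c,n=np.cos(np.radians(psi)),np.sin(np.radians(psi))
    x=np.array([0,0,-1.]);y=np.array([c,n,0]);T=np.c_[x,y,np.cross(x,y)]
    r=R.from_matrix(M.T@T).as_rotvec(degrees=True)/45
    print("slide",np.round(d,4),"rot",np.round(r,4),"psi now",np.degrees(np.arctan2(M[1,1],M[0,1])))
E
python3 - <<'E'
from h import *
s=st(); M=Rm(s); j=s["joint_positions"]; psi=np.arctan2(M[1,1],M[0,1]); c=psi-j[0]+j[5]
print("psi",np.degrees(psi),"c",np.degrees(c))
for nm,j1,ps in(("key",np.arctan2(.22,.503),[37.5,-142.5]),("sock",np.arctan2(-.179,.57),[8,68,128,-172,-112,-52])):
    for p in ps: print(nm,p,"j6",[round(c+j1-np.radians(p)+k*2*np.pi,2) for k in(-1,0,1)])
plan([.503,.220,.256],37.5); plan([.503,.220,.256],-142.5)
E
```

```text
t 0.1 tcp [ 0.1921 -0.5414  0.2555] F [-0.3 -0.2 -0.1] M [0.04 0.01 0.01] w 0.0851
x [-4.0e-04  1.8e-03 -1.0e+00] y [ 0.3343 -0.9425 -0.0018] j [-1.34   0.378  0.08   1.274  0.     1.461]
psi -70.47292182449668 c 90.00001052868447
key 37.5 j6 [np.float64(-4.95), np.float64(1.33), np.float64(7.61)]
key -142.5 j6 [np.float64(-1.81), np.float64(4.47), np.float64(10.75)]
sock 8 j6 [np.float64(-5.16), np.float64(1.13), np.float64(7.41)]
sock 68 j6 [np.float64(-6.2), np.float64(0.08), np.float64(6.36)]
sock 128 j6 [np.float64(-7.25), np.float64(-0.97), np.float64(5.32)]
sock -172 j6 [np.float64(-2.01), np.float64(4.27), np.float64(10.55)]
sock -112 j6 [np.float64(-3.06), np.float64(3.22), np.float64(9.5)]
sock -52 j6 [np.float64(-4.11), np.float64(2.17), np.float64(8.46)]
t 0.1 tcp [ 0.1921 -0.5414  0.2555] F [-0.3 -0.2 -0.1] M [0.04 0.01 0.01] w 0.0851
x [-4.0e-04  1.8e-03 -1.0e+00] y [ 0.3343 -0.9425 -0.0018] j [-1.34   0.378  0.08   1.274  0.     1.461]
slide [ 0.0023 -2.0456 -1.8251] rot [-2.3994e+00 -2.4000e-03  1.3000e-03] psi now -70.47292182449668
t 0.1 tcp [ 0.1921 -0.5414  0.2555] F [-0.3 -0.2 -0.1] M [0.04 0.01 0.01] w 0.0851
x [-4.0e-04  1.8e-03 -1.0e+00] y [ 0.3343 -0.9425 -0.0018] j [-1.34   0.378  0.08   1.274  0.     1.461]
slide [ 0.0023 -2.0456 -1.8251] rot [1.6006e+00 1.2000e-03 2.2000e-03] psi now -70.47292182449668
```

```bash
python3 -m pendant '{"slide":[[0,-1,-0.88],[0,-1,-0.88],[0,-1,-0.88],[0,-1,-0.88],[0,-1,-0.88],[0,-1,-0.88],[0,-1,-0.88]],"rot":[[-1,0,0],[-1,0,0],[-1,0,0],[-1,0,0],[-1,0,0],[-1,0,0],[-1,0,0]]}' 0.5 60
python3 -c "
from h import *
plan([.503,.22,.2],37.5)"
```

```text
clock: 0.98
tcp_pos: [0.3407, -0.1679, 0.256]
orientation: [0.378, 0.597, 0.379, -0.597]
wrist_force: [-0.1, 0.1, -0.8]
grip_width: 0.0639
t 0.975 tcp [ 0.3407 -0.1679  0.256 ] F [-0.1  0.1 -0.8] M [-0.03 -0.    0.01] w 0.0639
x [-5.e-04  1.e-03 -1.e+00] y [ 9.043e-01 -4.269e-01 -9.000e-04] j [-0.626 -0.015 -0.403  1.184  0.     1.386]
slide [ 0.1877 -0.0627 -1.4002] rot [-1.3949e+00 -1.4000e-03  6.0000e-04] psi now -25.27158830985089
```

```bash
python3 -m pendant '{"slide":[[0,-0.05,-1],[0,-0.05,-1],[0,-0.05,-1],[0,-0.05,-1],[0,-0.05,-1]],"rot":[[-1,0,0],[-1,0,0],[-1,0,0],[-1,0,0],[-1,0,0]]}'
python3 -c "
from h import *
plan([.503,.22,.2],37.5)"
```

```text
clock: 1.6
tcp_pos: [0.4565, 0.1087, 0.256]
orientation: [0.578, 0.407, 0.578, -0.407]
wrist_force: [0.7, -0.2, 0.4]
grip_width: 0.0639
t 1.6 tcp [0.4565 0.1087 0.256 ] F [ 0.7 -0.2  0.4] M [ 0.01 -0.04  0.02] w 0.0639
x [-3.e-04 -2.e-04 -1.e+00] y [ 9.413e-01  3.376e-01 -3.000e-04] j [ 0.099  0.164 -0.207  1.2   -0.     1.325]
slide [ 0.1864  0.2713 -0.2969] rot [-3.949e-01  1.000e-04  4.000e-04] psi now 19.73078006813779
```

```bash
python3 -m pendant '{"slide":[[0.187,0.271,-0.297],[0.187,0.271,-0.297],[0.187,0.271,-0.297],[0.187,0.271,-0.297]],"rot":[[-0.395,0,0],[-0.395,0,0],[-0.395,0,0],[-0.395,0,0]]}'
python3 -c "
from h import *
plan([.503,.22,.126],37.5)
im,_=grab_frame('scene'); crop(im[:,:,::-1],330,60,480,280,2.7,'s1.png')
im,_=grab_frame('top'); crop(im[:,:,::-1],100,180,320,330,3,'t1.png')"
```

```text
clock: 2.1
tcp_pos: [0.5024, 0.2173, 0.1995]
orientation: [0.633, 0.313, 0.634, -0.315]
wrist_force: [-0.3, -0.3, 0.0]
grip_width: 0.0643
t 2.1 tcp [0.5024 0.2173 0.1995] F [-0.3 -0.3  0. ] M [-0.03 -0.   -0.04] w 0.0643
x [-0.0019 -0.0012 -1.    ] y [ 0.7954  0.606  -0.0022] j [ 2.930e-01  3.450e-01 -1.140e-01  1.114e+00 -1.000e-03  1.212e+00]
slide [ 0.2451  0.0076 -0.006 ] rot [-0.0044 -0.0002  0.0028] psi now 37.30390954929793
```

View pics/s1.png

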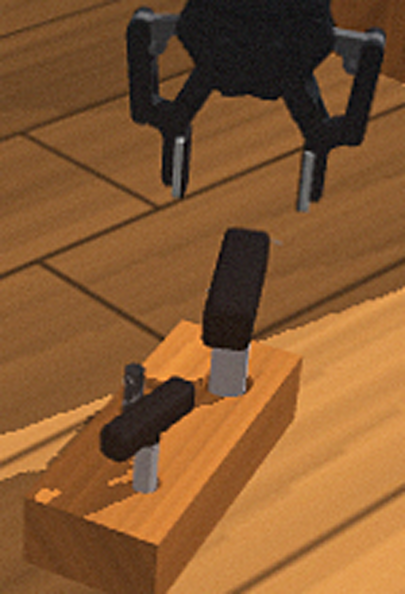

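View pics/t1.png

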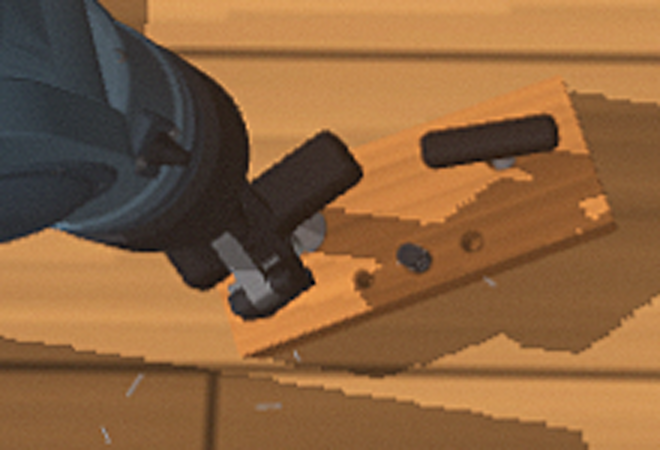

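The fingers straddle the bar and line up with it in both views, so I'm going down to grip.

```bash
python3 -m pendant '{"slide":[[0.12,0.008,-0.006],[0.245,0.008,-0.006],[0.245,0.008,-0.006],[0.245,0.008,-0.006]],"rot":[[0,0,0],[0,0,0],[0,0,0],[0,0,0]]}'
python3 -c "
from h import *
plan([.503,.22,.126],37.5)"
```

```text
clock: 2.7
tcp_pos: [0.5047, 0.2197, 0.1286]
orientation: [0.634, 0.315, 0.633, -0.314]
wrist_force: [0.1, 0.1, 0.7]
grip_width: 0.0644
t 2.7 tcp [0.5047 0.2197 0.1286] F [0.1 0.1 0.7] M [0.05 0.01 0.01] w 0.0644
x [ 2.1e-03  4.0e-04 -1.0e+00] y [0.7963 0.6049 0.0019] j [ 0.295  0.397 -0.23   0.941 -0.     1.217]
slide [ 0.0085 -0.004  -0.0042] rot [-0.0063  0.0012 -0.0024] psi now 37.218634785516905
```

```bash
python3 -m pendant '{"slide":[[0.004,0,0],[0.004,0,0],[0.004,0,0],[0.004,0,0],[0.004,0,0],[0.004,0,0]],"rot":[[0,0,0],[0,0,0],[0,0,0],[0,0,0],[0,0,0],[0,0,0]]}' -1 60
python3 -c "
from h import *
plan([.503,.22,.126],37.5)"
```

```text
clock: 3.45
tcp_pos: [0.5045, 0.2203, 0.1269]
orientation: [0.634, 0.314, 0.633, -0.314]
wrist_force: [-1.9, -2.3, 5.5]
grip_width: 0.0272
t 3.45 tcp [0.5045 0.2203 0.1269] F [-1.9 -2.3  5.5] M [-0.36  0.35 -0.07] w 0.0272
x [ 1.8e-03 -3.0e-04 -1.0e+00] y [0.7955 0.606  0.0012] j [ 2.970e-01  3.990e-01 -2.320e-01  9.380e-01 -1.000e-03  1.217e+00]
slide [ 0.003  -0.0045 -0.0022] rot [-0.0045  0.0017 -0.0016] psi now 37.29956299733228
```

```bash
python3 -m pendant '{"slide":[[-0.1,0,0],[-0.2,0,0],[-0.3,0,0],[-0.4,0,0],[-0.43,0,0],[-0.43,0,0],[-0.43,0,0]],"rot":[[0,0,0],[0,0,0],[0,0,0],[0,0,0],[0,0,0],[0,0,0],[0,0,0]]}' - 100
python3 -c "
from h import *
st()
im,D=grab_frame('scene'); crop(im[:,:,::-1],330,40,480,280,2.5,'s2.png')
im,Dt=grab_frame('top'); crop(im[:,:,::-1],100,180,320,330,3,'t2.png')
plan([.57,-.179,.255],68)"
```

```text
clock: 4.32
tcp_pos: [0.5029, 0.2201, 0.2526]
orientation: [0.633, 0.313, 0.634, -0.315]
wrist_force: [-0.5, 0.4, -6.3]
grip_width: 0.0269
t 4.325 tcp [0.5029 0.2201 0.2526] F [-0.5  0.4 -6.3] M [-0.01 -0.02  0.03] w 0.0269
x [-0.0032 -0.0011 -1.    ] y [ 0.7954  0.606  -0.0032] j [ 0.297  0.327 -0.     1.246 -0.     1.217]
t 4.425 tcp [0.503  0.2201 0.2528] F [-0.4 -0.5 -6.2] M [ 0.   -0.01  0.  ] w 0.0267
x [-0.003 -0.001 -1.   ] y [ 0.7955  0.606  -0.003 ] j [ 0.297  0.327 -0.     1.246 -0.     1.217]
slide [-0.0066 -0.6285  1.1935] rot [-0.6822 -0.0023  0.0033] psi now 37.301476061160535
```

View pics/s2.png

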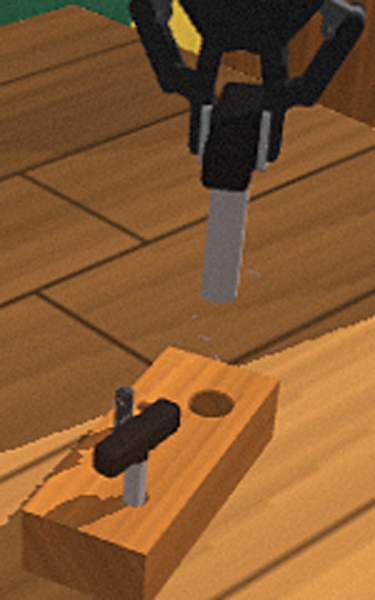

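View pics/t2.png

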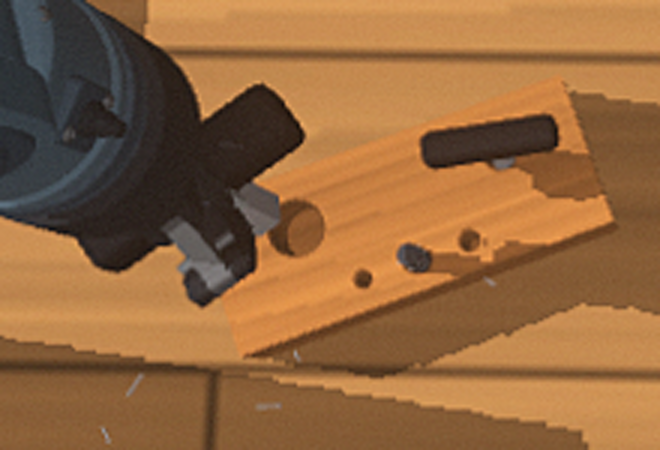

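Run:
```python
from h import *
f=lambda c,k,o:(c+.5)/k-.5+o
print("hole scene",onz("scene",f(212,2.5,330),f(403,2.5,40),.05),"top",onz("top",f(297,3,100),f(228,3,180),.05))
print("tip scene at z .136",onz("scene",f(220,2.5,330),f(299,2.5,40)-1.5,.136))
for n,D in(("scene",grab_frame("scene")[1]),):
    X=cloud(n,D)[40:170,380:460].reshape(-1,3)
    q=X[(np.hypot(X[:,0]-.503,X[:,1]-.22)<.025)]
    for a in np.arange(.135,.235,.01):
        w=q[(q[:,2]>a)&(q[:,2]<a+.01)]
        if len(w):print(round(a,3),len(w),np.round(w.mean(0),4))
```

```text
hole scene [0.50217278 0.22054862 0.05      ] top [0.50109877 0.22293823 0.05      ]
tip scene at z .136 [0.50293629 0.21772231 0.136     ]
0.135 66 [0.5065 0.2123 0.1404]
0.145 82 [0.507  0.2122 0.1497]
0.155 86 [0.5069 0.2128 0.1598]
0.165 82 [0.5065 0.212  0.1699]
0.175 85 [0.5073 0.2122 0.1799]
0.185 89 [0.5081 0.2125 0.1901]
0.195 88 [0.508  0.2122 0.2002]
0.205 80 [0.5083 0.2124 0.2091]
0.215 1 [0.5152 0.2206 0.2152]
0.225 21 [0.5135 0.2152 0.2325]
```

```bash
python3 -m pendant '{"slide":[[0,-0.1,0.19],[0,-0.2,0.39],[0,-0.3,0.58],[0,-0.41,0.78],[0,-0.52,0.99],[0,-0.52,0.99]],"rot":[[-0.23,0,0],[-0.46,0,0],[-0.68,0,0],[-0.68,0,0],[-0.68,0,0],[-0.68,0,0]]}'
python3 -c "
from h import *
plan([.57,-.179,.22],68)"
```

```text
clock: 5.22
tcp_pos: [0.5597, -0.1134, 0.2538]
orientation: [0.694, 0.136, 0.694, -0.137]
wrist_force: [-0.2, 0.7, -6.4]
grip_width: 0.0267
t 5.225 tcp [ 0.5597 -0.1134  0.2538] F [-0.2  0.7 -6.4] M [ 0.09 -0.05  0.04] w 0.0267
x [-5.e-04 -5.e-04 -1.e+00] y [ 3.785e-01  9.256e-01 -6.000e-04] j [-3.110e-01  3.700e-01  6.400e-02  1.265e+00 -1.000e-03  7.700e-02]
slide [ 0.1128 -0.1892  0.1144] rot [-0.0053 -0.0004  0.0008] psi now 67.75990822751335
```

```bash
python3 -m pendant '{"slide":[[0.05,-0.1,0.06],[0.113,-0.189,0.114],[0.113,-0.189,0.114],[0.113,-0.189,0.114],[0.113,-0.189,0.114]],"rot":[[0,0,0],[0,0,0],[0,0,0],[0,0,0],[0,0,0]]}'
python3 -c "
from h import *
plan([.57,-.179,.2],68)
im,D=grab_frame('scene'); crop(im[:,:,::-1],150,190,310,350,3.6,'s3.png')
im,Dt=grab_frame('top'); crop(im[:,:,::-1],400,150,540,280,4,'t3.png')"
```

```text
clock: 5.85
tcp_pos: [0.5703, -0.1751, 0.2211]
orientation: [0.694, 0.135, 0.694, -0.135]
wrist_force: [1.0, -0.0, -6.0]
grip_width: 0.0266
t 5.85 tcp [ 0.5703 -0.1751  0.2211] F [ 1. -0. -6.] M [0.05 0.03 0.03] w 0.0266
x [ 6.e-04 -1.e-04 -1.e+00] y [3.752e-01 9.270e-01 1.000e-04] j [-0.404  0.432  0.072  1.21   0.    -0.02 ]
slide [ 0.0703 -0.0126  0.0039] rot [-0.0008  0.0008 -0.0001] psi now 67.9648810437221
```

View pics/s3.png

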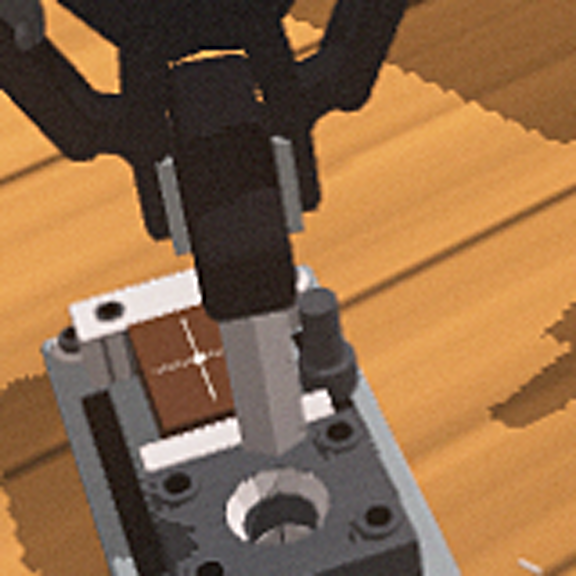

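View pics/t3.png

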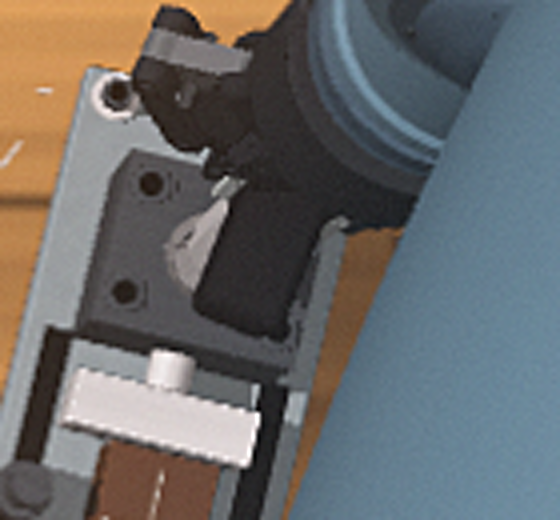

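Run:
```python
from h import *
s=st(); im,_=grab_frame("scene"); im=im[:,:,::-1].copy()
x0,y0,k=200,290,8; z=s["tcp_pos"][2]-.117
cr=cv2.resize(im[y0:y0+70,x0:x0+60],None,fx=k,fy=k,interpolation=cv2.INTER_CUBIC)
def pl(P,col):
    p=(proj("scene",P)-[x0,y0]+.5)*k-.5; cv2.polylines(cr,[p.astype(int)],True,col,1)
h=np.radians(68+30+60*np.arange(6)); r=.0127
for off,col in(((0,0),(0,255,0)),((0,-.002),(0,0,255))):
    c=s["tcp_pos"][:2]+off
    pl(np.c_[c[0]+r*np.cos(h),c[1]+r*np.sin(h),np.full(6,z)],col)
    pl(np.c_[c[0]+r*np.cos(h),c[1]+r*np.sin(h),np.full(6,z+.04)],col)
th=np.linspace(0,6.283,60); pl(np.c_[.5698+.018*np.cos(th),-.1809+.018*np.sin(th),np.full(60,.07)],(255,255,0))
cv2.imwrite("pics/s4.png",cr)
```

```text
t 5.95 tcp [ 0.5704 -0.1751  0.2212] F [ 0.4  0.5 -6.1] M [ 0.03 -0.06 -0.03] w 0.0264
x [ 9.e-04 -4.e-04 -1.e+00] y [ 0.375  0.927 -0.   ] j [-0.404  0.432  0.072  1.21   0.    -0.02 ]
```

View pics/s4.png

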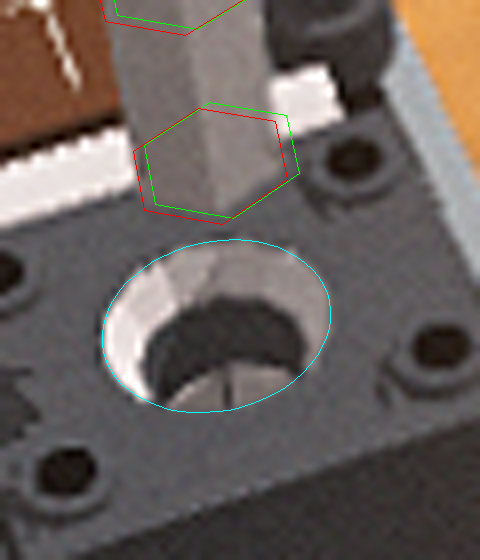

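```bash
python3 -m pendant '{"slide":[[0.03,-0.011,0.004],[0.06,-0.011,0.004],[0.1,-0.011,0.004],[0.1,-0.011,0.004],[0.1,-0.011,0.004]],"rot":[[0,0,0],[0,0,0],[0,0,0],[0,0,0],[0,0,0]]}'
python3 -c "
from h import *
plan([.57,-.1785,.175],68)
im,D=grab_frame('scene'); crop(im[:,:,::-1],200,280,270,360,7,'s5.png')"
```

```text
clock: 6.62
tcp_pos: [0.57, -0.1793, 0.1905]
orientation: [0.694, 0.136, 0.694, -0.136]
wrist_force: [0.1, 0.2, -6.3]
grip_width: 0.0272
t 6.625 tcp [ 0.57   -0.1793  0.1905] F [ 0.1  0.2 -6.3] M [-0.03 -0.02 -0.05] w 0.0272
x [-2.e-04  0.e+00 -1.e+00] y [ 3.762e-01  9.265e-01 -1.000e-04] j [-0.411  0.447  0.016  1.14  -0.    -0.025]
slide [ 0.0517  0.0027 -0.0009] rot [-0.0022 -0.0003  0.0001] psi now 67.89934511777864
```

View pics/s5.png

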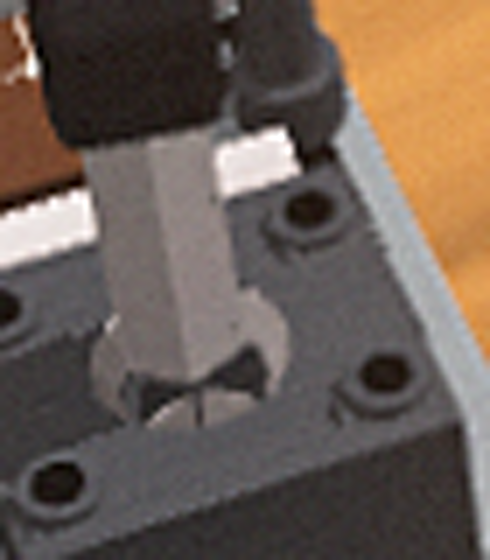

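```bash
python3 -m pendant '{"slide":[[0.01,0.004,0],[0.02,0.004,0],[0.027,0.004,0],[0.03,0.004,0],[0.03,0.004,0]],"rot":[[0,0,0],[0,0,0],[0,0,0],[0,0,0],[0,0,0]]}'
python3 -c "
from h import *
plan([.57,-.1785,.165],68)"
```

```text
clock: 7.3
tcp_pos: [0.5704, -0.1783, 0.1815]
orientation: [0.694, 0.136, 0.694, -0.136]
wrist_force: [-1.0, -0.5, -4.7]
grip_width: 0.0267
t 7.3 tcp [ 0.5704 -0.1783  0.1815] F [-1.  -0.5 -4.7] M [-0.02  0.01 -0.03] w 0.0267
x [-1.e-04 -1.e-04 -1.e+00] y [ 3.763e-01  9.265e-01 -1.000e-04] j [-0.409  0.452 -0.     1.119 -0.    -0.023]
slide [ 0.0551 -0.0013 -0.001 ] rot [-0.0023 -0.0001  0.0001] psi now 67.8978725668055
```

```bash
python3 -m pendant '{"slide":[[0.004,0,0],[0.008,0,0],[0.012,0,0],[0.012,0,0]],"rot":[[0,0,0],[0,0,0],[0,0,0],[0,0,0]]}'
python3 -c "
from h import *
plan([.57,-.1785,.165],68)"
```

```text
clock: 7.8
tcp_pos: [0.571, -0.1786, 0.1783]
orientation: [0.695, 0.135, 0.693, -0.136]
wrist_force: [1.3, -0.8, -5.0]
grip_width: 0.0267
t 7.8 tcp [ 0.571  -0.1786  0.1783] F [ 1.3 -0.8 -5. ] M [-0.31 -0.46 -0.03] w 0.0267
x [ 1.3e-03 -8.0e-04 -1.0e+00] y [ 3.763e-01  9.265e-01 -3.000e-04] j [-0.409  0.454 -0.006  1.109 -0.    -0.023]
slide [ 0.0443 -0.001  -0.0034] rot [-0.0023  0.0019  0.0004] psi now 67.89624826465291
```

```bash
python3 -m pendant '{"slide":[[0,0,0.003],[0.004,0,0.003],[0.01,0,0.003],[0.01,0,0.003]],"rot":[[0,0,0],[0,0,0],[0,0,0],[0,0,0]]}'
python3 -c "
from h import *
plan([.57,-.1785,.165],68)"
```

```text
clock: 8.3
tcp_pos: [0.5714, -0.1787, 0.1748]
orientation: [0.694, 0.135, 0.694, -0.136]
wrist_force: [1.0, -1.5, -6.0]
grip_width: 0.0268
t 8.3 tcp [ 0.5714 -0.1787  0.1748] F [ 1.  -1.5 -6. ] M [-0.39 -0.52  0.04] w 0.0268
x [ 1.e-04 -3.e-04 -1.e+00] y [ 3.763e-01  9.265e-01 -2.000e-04] j [-0.409  0.458 -0.009  1.104 -0.    -0.023]
slide [ 0.0327 -0.0011 -0.0046] rot [-0.0023  0.0003  0.0003] psi now 67.8959476320005
```

```bash
python3 -m pendant '{"slide":[[0,-0.0005,0.0015],[0.008,-0.0005,0.002],[0.014,-0.0005,0.002],[0.014,-0.0005,0.002]],"rot":[[0,0,0],[0,0,0],[0,0,0],[0,0,0]]}'
python3 -c "
from h import *
plan([.57,-.1785,.165],68)"
```

```text
clock: 8.8
tcp_pos: [0.5716, -0.1789, 0.1705]
orientation: [0.694, 0.136, 0.694, -0.136]
wrist_force: [1.2, -0.2, -7.2]
grip_width: 0.0267
t 8.8 tcp [ 0.5716 -0.1789  0.1705] F [ 1.2 -0.2 -7.2] M [-0.28 -0.36  0.01] w 0.0267
x [-5.e-04  1.e-04 -1.e+00] y [ 3.762e-01  9.265e-01 -1.000e-04] j [-0.409  0.461 -0.015  1.095 -0.    -0.023]
slide [ 0.0182 -0.0009 -0.0055] rot [-0.0022 -0.0006  0.0001] psi now 67.90191931667053
```

```bash
python3 -m pendant '{"slide":[[0.008,0,0.001],[0.016,0,0.002],[0.022,0,0.002],[0.022,0,0.002]],"rot":[[0,0,0],[0,0,0],[0,0,0],[0,0,0]]}'
python3 -c "
from h import *
plan([.57,-.1785,.155],68)"
```

```text
clock: 9.3
tcp_pos: [0.572, -0.179, 0.1638]
orientation: [0.694, 0.136, 0.694, -0.135]
wrist_force: [-0.3, -0.2, -6.3]
grip_width: 0.0268
t 9.3 tcp [ 0.572  -0.179   0.1638] F [-0.3 -0.2 -6.3] M [-0.08 -0.03  0.05] w 0.0268
x [-8.e-04  3.e-04 -1.e+00] y [0.3762 0.9265 0.    ] j [-0.409  0.466 -0.025  1.08  -0.    -0.023]
slide [ 0.0293 -0.0009 -0.0069] rot [-0.0022 -0.0011 -0.    ] psi now 67.90173988868459
```

Centred and free, with no lateral moment left. I'll feel for the rim next.

```bash
python3 -m pendant '{"slide":[[0.004,0,0],[0.008,0,0],[0.008,0,0]],"rot":[[0,0,0],[0,0,0],[0,0,0]]}'
python3 -c "
from h import *
st()"
python3 -m pendant '{"slide":[[0.004,0,0],[0.008,0,0],[0.008,0,0]],"rot":[[0,0,0],[0,0,0],[0,0,0]]}'
python3 -c "
from h import *
st()"
```

```text
clock: 9.68
tcp_pos: [0.5723, -0.1791, 0.1617]
orientation: [0.694, 0.136, 0.694, -0.136]
wrist_force: [0.6, 0.2, -5.7]
grip_width: 0.0266
t 9.675 tcp [ 0.5723 -0.1791  0.1617] F [ 0.6  0.2 -5.7] M [-0.04 -0.02 -0.02] w 0.0266
x [-1.e-04  0.e+00 -1.e+00] y [ 0.3762  0.9265 -0.    ] j [-0.409  0.468 -0.029  1.075 -0.    -0.023]
clock: 10.05
tcp_pos: [0.5723, -0.1792, 0.1593]
orientation: [0.694, 0.135, 0.694, -0.136]
wrist_force: [-0.3, -0.8, -6.1]
grip_width: 0.0266
t 10.05 tcp [ 0.5723 -0.1792  0.1593] F [-0.3 -0.8 -6.1] M [-0.1  -0.02  0.04] w 0.0266
x [-1.e-04 -1.e-04 -1.e+00] y [ 3.763e-01  9.265e-01 -1.000e-04] j [-0.409  0.469 -0.033  1.069 -0.    -0.023]
```

```bash
python3 -m pendant '{"slide":[[0.005,0,0],[0.01,0,0],[0.014,0,0],[0.014,0,0]],"rot":[[0,0,0],[0,0,0],[0,0,0],[0,0,0]]}'
python3 -c "
from h import *
st()"
python3 -m pendant '{"slide":[[0.005,0,0],[0.01,0,0],[0.014,0,0],[0.014,0,0]],"rot":[[0,0,0],[0,0,0],[0,0,0],[0,0,0]]}'
python3 -c "
from h import *
st()"
```

```text
clock: 10.55
tcp_pos: [0.5723, -0.1792, 0.155]
orientation: [0.694, 0.135, 0.694, -0.136]
wrist_force: [-0.2, -0.4, -5.0]
grip_width: 0.0271
t 10.55 tcp [ 0.5723 -0.1792  0.155 ] F [-0.2 -0.4 -5. ] M [-0.13 -0.07  0.03] w 0.0271
x [-2.e-04 -1.e-04 -1.e+00] y [ 3.762e-01  9.265e-01 -2.000e-04] j [-0.409  0.472 -0.04   1.059 -0.    -0.023]
clock: 11.05
tcp_pos: [0.5723, -0.1792, 0.1508]
orientation: [0.694, 0.135, 0.694, -0.136]
wrist_force: [0.2, -0.4, -5.8]
grip_width: 0.0267
t 11.05 tcp [ 0.5723 -0.1792  0.1508] F [ 0.2 -0.4 -5.8] M [-0.19  0.01  0.01] w 0.0267
x [-2.e-04 -1.e-04 -1.e+00] y [ 3.762e-01  9.266e-01 -2.000e-04] j [-0.409  0.475 -0.047  1.05  -0.    -0.023]
```

```bash
python3 -m pendant '{"slide":[[0.004,0,0],[0.008,0,0],[0.01,0,0],[0.01,0,0]],"rot":[[0,0,0],[0,0,0],[0,0,0],[0,0,0]]}'
python3 -c "
from h import *
st()"
python3 -m pendant '{"slide":[[0.002,0,0],[0.004,0,0],[0.004,0,0]],"rot":[[0,0,0],[0,0,0],[0,0,0]]}'
python3 -c "
from h import *
st()"
```

```text
clock: 11.55
tcp_pos: [0.5723, -0.1792, 0.1479]
orientation: [0.694, 0.135, 0.694, -0.136]
wrist_force: [-0.1, 0.2, -6.8]
grip_width: 0.0265
t 11.55 tcp [ 0.5723 -0.1792  0.1479] F [-0.1  0.2 -6.8] M [-0.23 -0.    0.03] w 0.0265
x [-1.e-04 -2.e-04 -1.e+00] y [ 3.762e-01  9.265e-01 -2.000e-04] j [-0.409  0.476 -0.051  1.043 -0.    -0.023]
clock: 11.92
tcp_pos: [0.5724, -0.1793, 0.1472]
orientation: [0.694, 0.135, 0.694, -0.136]
wrist_force: [0.2, -0.4, -3.2]
grip_width: 0.0269
t 11.925 tcp [ 0.5724 -0.1793  0.1472] F [ 0.2 -0.4 -3.2] M [-0.15  0.27  0.  ] w 0.0269
x [ 4.e-04 -4.e-04 -1.e+00] y [ 3.762e-01  9.265e-01 -2.000e-04] j [-0.409  0.477 -0.053  1.041 -0.    -0.023]
```

```bash
python3 -m pendant '{"slide":[[0,0,0],[0,0,0],[0,0,0],[0,0,0],[0,0,0],[0,0,0]],"rot":[[0.1,0,0],[0.2,0,0],[0.3,0,0],[0.4,0,0],[0.5,0,0],[0.5,0,0]]}'
python3 -c "
from h import *
plan([.5723,-.1792,.147],)"
python3 -m pendant '{"slide":[[0,0,0],[0,0,0]],"rot":[[0.1,0,0],[0.1,0,0]]}'
python3 -c "
from h import *
plan([.5723,-.1792,.147],)"
```

```text
clock: 12.68
tcp_pos: [0.5723, -0.18, 0.1472]
orientation: [0.655, 0.267, 0.654, -0.269]
wrist_force: [-2.8, -2.5, -2.4]
grip_width: 0.0266
t 12.675 tcp [ 0.5723 -0.18    0.1472] F [-2.8 -2.5 -2.4] M [-0.8   0.5   0.03] w 0.0266
x [-1.e-04 -2.e-03 -1.e+00] y [ 0.7018  0.7124 -0.0015] j [-0.41   0.477 -0.053  1.04  -0.002  0.368]
slide [ 0.0006  0.0019 -0.0018] rot [0.     0.0017 0.0019] psi now 45.42735144836746
clock: 12.92
tcp_pos: [0.5722, -0.18, 0.1472]
orientation: [0.644, 0.293, 0.643, -0.294]
wrist_force: [-2.9, -4.8, -1.8]
grip_width: 0.0267
t 12.925 tcp [ 0.5722 -0.18    0.1472] F [-2.9 -4.8 -1.8] M [-1.13  0.76 -0.  ] w 0.0267
x [-2.0e-04 -2.1e-03 -1.0e+00] y [ 0.755   0.6558 -0.0015] j [-0.41   0.477 -0.053  1.04  -0.002  0.446]
slide [ 0.0006  0.002  -0.0019] rot [0.     0.0019 0.0019] psi now 40.97708166489975
```

```bash
python3 -m pendant '{"slide":[[0,-0.004,0.001],[0,-0.004,0.001]],"rot":[[0,0,0],[0.1,0,0]]}'
python3 -c "
from h import *
plan([.5723,-.1792,.147],)"
python3 -m pendant '{"slide":[[0,0,0],[0,0,0]],"rot":[[0,0,0],[0,0,0]]}'
python3 -c "
from h import *
st()
im,D=grab_frame('scene'); crop(im[:,:,::-1],150,230,310,390,3.6,'s6.png')"
```

```text
clock: 13.18
tcp_pos: [0.572, -0.1804, 0.1472]
orientation: [0.631, 0.319, 0.631, -0.319]
wrist_force: [-1.6, -3.2, -1.1]
grip_width: 0.0265
t 13.175 tcp [ 0.572  -0.1804  0.1472] F [-1.6 -3.2 -1.1] M [-0.82  0.48  0.18] w 0.0265
x [ 9.e-04 -5.e-04 -1.e+00] y [8.053e-01 5.929e-01 5.000e-04] j [-0.411  0.476 -0.054  1.04  -0.     0.525]
slide [ 0.0006  0.0034 -0.0026] rot [-0.      0.0012 -0.0006] psi now 36.3640224261982
clock: 13.42
tcp_pos: [0.5719, -0.1804, 0.1472]
orientation: [0.632, 0.318, 0.631, -0.318]
wrist_force: [-1.8, -2.2, -1.0]
grip_width: 0.0268
t 13.425 tcp [ 0.5719 -0.1804  0.1472] F [-1.8 -2.2 -1. ] M [-0.82  0.41 -0.01] w 0.0268
x [ 8.e-04 -5.e-04 -1.e+00] y [8.041e-01 5.946e-01 3.000e-04] j [-0.411  0.476 -0.054  1.04  -0.     0.523]
```

View pics/s6.png

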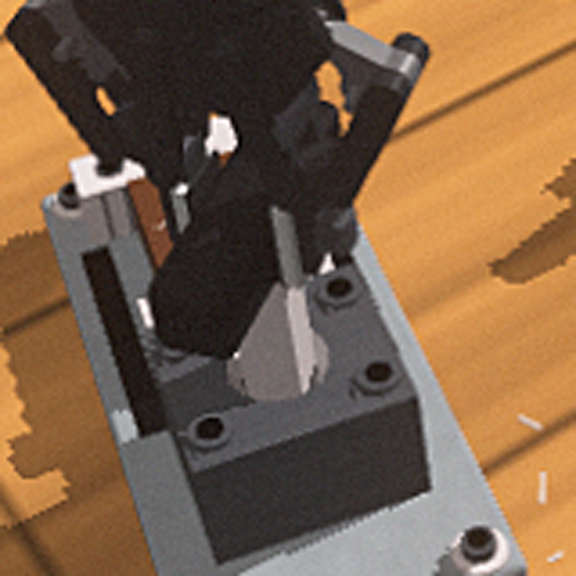

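```bash
cat > r.py <<'E'
from h import *
s=monitor.get_state(); M=Rm(s); print("psi",round(np.degrees(np.arctan2(M[1,1],M[0,1])),1),np.round(s["tcp_pos"],4),"F",np.round(s["wrist_force"],1),"M",np.round(s["moment"],2))
E
python3 -m pendant '{"slide":[[0,-0.003,0.001],[0,-0.003,0.001]],"rot":[[0.1,0,0],[0.2,0,0]]}' >/dev/null; python3 r.py
python3 -m pendant '{"slide":[[0,0,0]],"rot":[[0.1,0,0]]}' >/dev/null; python3 r.py
python3 -m pendant '{"slide":[[0,0,0]],"rot":[[0.1,0,0]]}' >/dev/null; python3 r.py
```

```text
psi 27.3 [ 0.5716 -0.1808  0.1472] F [-0.9 -1.5 -0.4] M [-0.62  0.23  0.12]
psi 22.8 [ 0.5716 -0.1808  0.1472] F [-1.7 -3.9  0.9] M [-0.72  0.35  0.17]
psi 18.3 [ 0.5714 -0.1809  0.1471] F [-1.4 -2.4  1.4] M [-0.79  0.41  0.15]
```

```bash
python3 -m pendant '{"slide":[[-0.001,-0.002,0.002]],"rot":[[0.1,0,0]]}' >/dev/null; python3 r.py
python3 -m pendant '{"slide":[[0,0,0]],"rot":[[0.1,0,0]]}' >/dev/null; python3 r.py
python3 -m pendant '{"slide":[[0,0,0]],"rot":[[0.1,0,0]]}' >/dev/null; python3 r.py
python3 -m pendant '{"slide":[[0,0,0]],"rot":[[0.1,0,0]]}' >/dev/null; python3 r.py
```

```text
psi 13.8 [ 0.5712 -0.1813  0.1472] F [ 1.3 -1.9 -2.7] M [-0.37 -0.01  0.18]
psi 9.3 [ 0.5711 -0.1813  0.1472] F [-1.3 -1.4 -1.9] M [-0.53  0.26  0.16]
psi 4.9 [ 0.571  -0.1813  0.1472] F [-0.6 -2.  -0.5] M [-0.59  0.3   0.15]
psi 0.4 [ 0.5709 -0.1813  0.1471] F [-1.1 -2.6  0.1] M [-0.63  0.41  0.21]
```

```bash
python3 -m pendant '{"slide":[[-0.001,-0.001,0.002]],"rot":[[0.1,0,0]]}' >/dev/null; python3 r.py
python3 -m pendant '{"slide":[[0,0,0]],"rot":[[0.1,0,0]]}' >/dev/null; python3 r.py
python3 -m pendant '{"slide":[[0,0,0]],"rot":[[0.1,0,0]]}' >/dev/null; python3 r.py
```

```text
psi -4.1 [ 0.5707 -0.1816  0.1471] F [-0.1 -1.3 -3.5] M [-0.4   0.05  0.33]
psi -8.6 [ 0.5706 -0.1816  0.1472] F [-0.4 -2.1 -1.7] M [-0.49  0.23  0.28]
psi -13.1 [ 0.5705 -0.1816  0.1472] F [-1.5 -2.  -1.4] M [-0.49  0.31  0.29]
```

```bash
python3 -m pendant '{"slide":[[0,-0.001,0.001]],"rot":[[0.03,0,0]]}' >/dev/null; python3 r.py
python3 -m pendant '{"slide":[[0,0,0]],"rot":[[0.03,0,0]]}' >/dev/null; python3 r.py
python3 -m pendant '{"slide":[[0,0,0]],"rot":[[0.03,0,0]]}' >/dev/null; python3 r.py
python3 -m pendant '{"slide":[[0,0,0]],"rot":[[0,0,0]]}' >/dev/null; python3 r.py
```

```text
psi -14.4 [ 0.5703 -0.1818  0.1472] F [ 0.5 -1.1 -2.6] M [-0.27 -0.08  0.36]
psi -15.8 [ 0.5703 -0.1818  0.1471] F [-0.5  0.7 -2.8] M [-0.11 -0.04  0.3 ]
psi -17.2 [ 0.5702 -0.1819  0.1472] F [ 0.1  1.2 -3.4] M [ 0.02 -0.14  0.34]
psi -17.1 [ 0.5702 -0.182   0.1472] F [ 0.9  1.2 -4.9] M [ 0.2  -0.2   0.27]
```

```bash
python3 -m pendant '{"slide":[[0,0,0],[-0.02,0,0],[-0.05,0,0],[-0.08,0,0]],"rot":[[-0.1,0,0],[-0.1,0,0],[-0.1,0,0],[-0.1,0,0]]}' >/dev/null; python3 r.py
python3 -m pendant '{"slide":[[-0.05,0,0],[-0.1,0,0],[-0.15,0,0],[-0.2,0,0],[-0.28,0,0],[-0.28,0,0],[-0.28,0,0]],"rot":[[0,0,0],[0,0,0],[0,0,0],[0,0,0],[0,0,0],[0,0,0],[0,0,0]]}' >/dev/null; python3 r.py
python3 - <<'E'
from h import *
plan([.5030,.2205,.255],37.3)
im,D=grab_frame('scene'); crop(im[:,:,::-1],150,190,310,350,3.6,'s7.png')
im,Dt=grab_frame('top'); crop(im[:,:,::-1],375,155,505,345,3,'t7.png')
E
```

```text
psi -12.7 [ 0.5699 -0.1823  0.1718] F [ 0.7 -0.1 -6.8] M [ 0.15 -0.36  0.02]
psi -12.7 [ 0.5699 -0.1825  0.2549] F [-0.3 -0.8 -6.2] M [-0.   -0.02  0.01]
t 16.725 tcp [ 0.5699 -0.1825  0.2549] F [-0.3 -0.8 -6.2] M [-0.   -0.02  0.01] w 0.0267
x [-6.e-04  1.e-04 -1.e+00] y [ 9.757e-01 -2.191e-01 -6.000e-04] j [-0.416  0.427  0.153  1.296 -0.     1.376]
slide [-2.0000e-04 -5.1180e-01 -1.2619e+00] rot [-1.1101e+00 -3.0000e-04  7.0000e-04] psi now -12.653407716789323
```

View pics/s7.png

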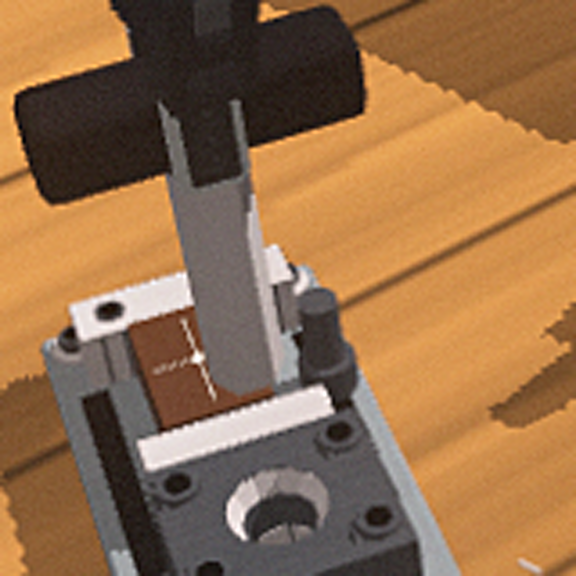

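View pics/t7.png

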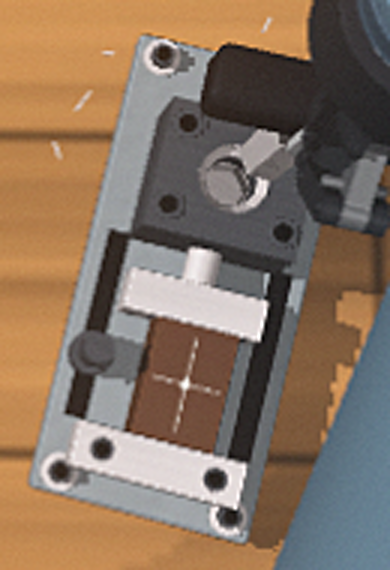

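Run:
```python
from h import *
b=np.array([ 0.56980498,-0.18093459])
im,D=grab_frame('scene'); im=im[:,:,::-1].copy()
crop(im,205,310,250,355,13,"s8a.png")
draw("scene",im,b,205,310,13,"s8.png",-17)
```

```text
(no output)
```

View pics/s8.png

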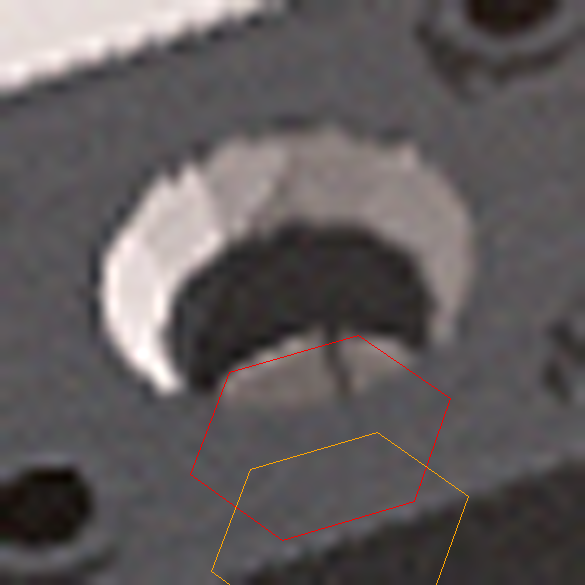

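```bash
python3 - <<'E'
from h import *
def B(p): p=np.radians(p); return np.array([[np.cos(p),np.sin(p)],[np.sin(p),-np.cos(p)]])
# a = t + B o
t1,t2=np.array([.5723,-.1792]),np.array([.5701,-.1821])
o=np.linalg.solve(B(68)-B(-17),t2-t1); print("o y,z",o,"axis",t1+B(68)@o)
print("offset world at 37.3",B(37.3)@o,"TCP for hole .5016,.2217:",np.array([.5016,.2217])-B(37.3)@o)
E
python3 -m pendant '{"slide":[[0,-0.1,-0.2],[0,-0.2,-0.4],[0,-0.3,-0.6],[0,-0.4,-0.8],[0,-0.46,-0.98],[0,-0.46,-0.98]],"rot":[[-0.23,0,0],[-0.46,0,0],[-0.7,0,0],[-0.9,0,0],[-1,0,0],[-1,0,0]]}' >/dev/null
python3 -c "
from h import *
plan([.504,.2205,.22],37.3)"
```

```text
o y,z [-0.00123623 -0.00239359] axis [ 0.5696176  -0.17944956]
offset world at 37.3 [-0.00243388  0.00115489] TCP for hole .5016,.2217: [0.50403388 0.22054511]
t 17.625 tcp [0.4982 0.138  0.2548] F [ 0.5 -1.  -5.4] M [-0.14 -0.03  0.03] w 0.0267
x [-1.5e-03  9.0e-04 -1.0e+00] y [ 8.418e-01  5.397e-01 -8.000e-04] j [ 1.470e-01  2.600e-01 -8.700e-02  1.225e+00  1.000e-03  1.148e+00]
slide [ 0.1163  0.1649 -0.2208] rot [-0.103  -0.002   0.0009] psi now 32.66438075891742
```

```bash
python3 -m pendant '{"slide":[[0,0.08,-0.11],[0,0.165,-0.22],[0.1,0.165,-0.22],[0.16,0.165,-0.22],[0.16,0.165,-0.22],[0.16,0.165,-0.22]],"rot":[[-0.1,0,0],[-0.1,0,0],[-0.1,0,0],[-0.1,0,0],[-0.1,0,0],[-0.1,0,0]]}' >/dev/null
python3 - <<'E'
from h import *
plan([.504,.2205,.18],37.3)
im,D=grab_frame('scene'); crop(im[:,:,::-1],370,130,470,260,4.5,'s9.png')
im,D=grab_frame('top'); crop(im[:,:,::-1],150,200,270,300,5,'t9.png')
E
```

```text
t 18.375 tcp [0.5068 0.2163 0.2079] F [-0.4  0.3 -5.3] M [ 0.02 -0.01 -0.  ] w 0.0267
x [ 7.e-04 -1.e-04 -1.e+00] y [8.008e-01 5.989e-01 5.000e-04] j [ 0.288  0.346 -0.091  1.133 -0.     1.217]
slide [ 0.093   0.0008 -0.0167] rot [-0.0112  0.0006 -0.0006] psi now 36.794426729193354
```

View pics/s9.png

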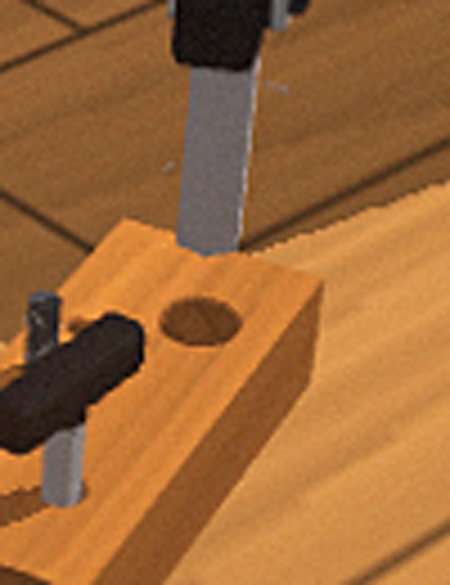

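View pics/t9.png

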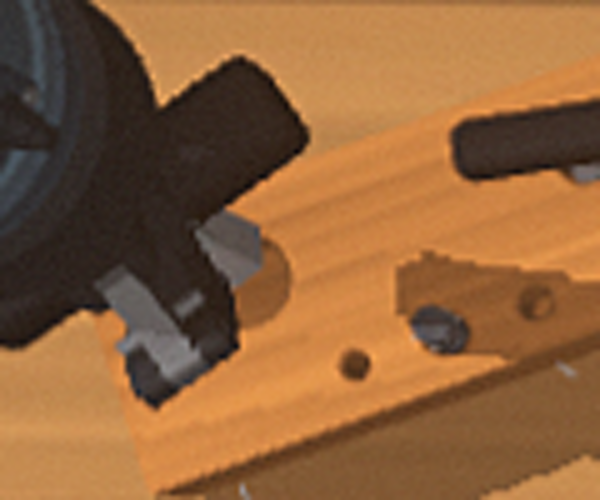

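```bash
python3 -m pendant '{"slide":[[0,0.001,-0.017],[0.04,0.001,-0.017],[0.09,0.001,-0.017],[0.09,0.001,-0.017],[0.09,0.001,-0.017]],"rot":[[0,0,0],[0,0,0],[0,0,0],[0,0,0],[0,0,0]]}' >/dev/null
python3 - <<'E'
from h import *
plan([.504,.2205,.16],37.3)
im,D=grab_frame('scene'); crop(im[:,:,::-1],370,140,470,250,5,'s10.png')
E
```

```text
t 19.1 tcp [0.5032 0.2209 0.18  ] F [ 0.3  0.3 -4.8] M [ 0.02 -0.07 -0.01] w 0.0265
x [-8.e-04 -4.e-04 -1.e+00] y [ 8.002e-01  5.997e-01 -8.000e-04] j [ 0.298  0.36  -0.145  1.067 -0.     1.226]
slide [0.0667 0.0012 0.0027] rot [-0.01   -0.0002  0.0011] psi now 36.84780129909738
```

View pics/s10.png

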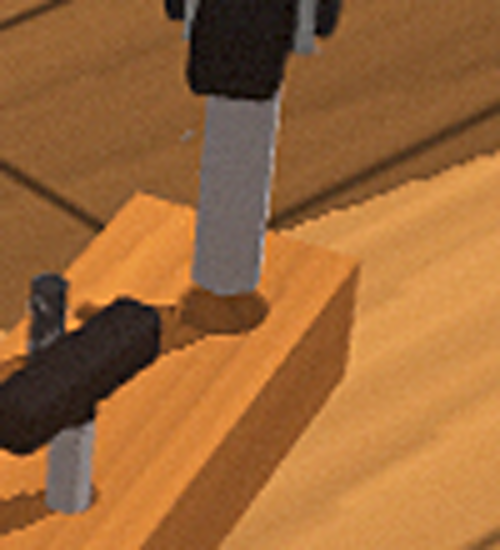

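```bash
python3 -m pendant '{"slide":[[0.02,0,0.001],[0.035,0,0.002],[0.05,0,0.002],[0.05,0,0.002]],"rot":[[0,0,0],[0,0,0],[0,0,0],[0,0,0]]}' >/dev/null; python3 r.py
python3 -m pendant '{"slide":[[0.015,0,0],[0.03,0,0],[0.03,0,0]],"rot":[[0,0,0],[0,0,0],[0,0,0]]}' >/dev/null; python3 r.py
```

```text
psi 36.9 [0.5034 0.2204 0.1648] F [ 0.3  0.  -5.3] M [-0.03 -0.02 -0.04]
psi 36.8 [0.5034 0.2204 0.1558] F [-0.6  0.4 -6.2] M [-0.02 -0.03 -0.05]
```

In the hole (tip ~39 mm) with no contact force, so I'll lower it to the floor.

```bash
python3 -m pendant '{"slide":[[0.02,0,0],[0.04,0,0],[0.06,0,0],[0.08,0,0],[0.08,0,0]],"rot":[[0,0,0],[0,0,0],[0,0,0],[0,0,0],[0,0,0]]}' >/dev/null; python3 r.py
python3 -m pendant '{"slide":[[0.006,0,0],[0.012,0,0],[0.012,0,0]],"rot":[[0,0,0],[0,0,0],[0,0,0]]}' >/dev/null; python3 r.py
```

```text
psi 36.8 [0.5033 0.2204 0.1316] F [ 0.3 -0.4 -6. ] M [-0.01 -0.01  0.02]
psi 36.8 [0.5038 0.2205 0.1287] F [ 0.5  1.  -6.3] M [0.04 0.02 0.  ]
```

```bash
python3 -m pendant '{"slide":[[0.004,0,0],[0.006,0,0],[0.006,0,0]],"rot":[[0,0,0],[0,0,0],[0,0,0]]}' >/dev/null; python3 r.py
```

```text
psi 36.9 [0.5039 0.2206 0.1272] F [-0.6  0.1 -2.9] M [-0.07  0.22  0.06]
```

```bash
python3 -m pendant '{"slide":[[0,0,0],[0,0,0],[0,0,0],[0,0,0],[0,0,0]],"rot":[[0,0,0],[0,0,0],[0,0,0],[0,0,0],[0,0,0]]}' 0.5 20; python3 r.py
```

```text
clock: 22.02
tcp_pos: [0.5039, 0.2206, 0.127]
orientation: [0.632, 0.316, 0.632, -0.316]
wrist_force: [0.4, 0.5, 0.2]
grip_width: 0.0641
psi 36.9 [0.5039 0.2206 0.127 ] F [0.4 0.5 0.2] M [ 0.05  0.03 -0.03]
```

```bash
python3 -m pendant '{"slide":[[-0.05,0,0],[-0.15,0,0],[-0.3,0,0],[-0.4,0,0],[-0.5,0,0],[-0.5,0,0],[-0.5,0,0]],"rot":[[0,0,0],[0,0,0],[0,0,0],[0,0,0],[0,0,0],[0,0,0],[0,0,0]]}'
python3 - <<'E'
from h import *
im,D=grab_frame('scene'); cv2.imwrite('pics/s11.png',im[:,:,::-1])
X=cloud('scene',D)[135:195,395:440].reshape(-1,3); q=X[(X[:,2]>.127)&(X[:,2]<.15)]
print(len(q),np.median(q[:,2]),cv2.minAreaRect((q[:,:2]*1000).astype(np.float32)))
im,D=grab_frame('top'); cv2.imwrite('pics/t11.png',im[:,:,::-1])
E
```

```text
clock: 22.9
tcp_pos: [0.5037, 0.2205, 0.2768]
orientation: [0.632, 0.316, 0.632, -0.316]
wrist_force: [-0.3, 0.1, -0.7]
grip_width: 0.0641
627 0.13401888939253276 ((503.0728759765625, 219.43572998046875), (28.239837646484375, 103.99478912353516), 36.72068405151367)
```

View pics/s11.png

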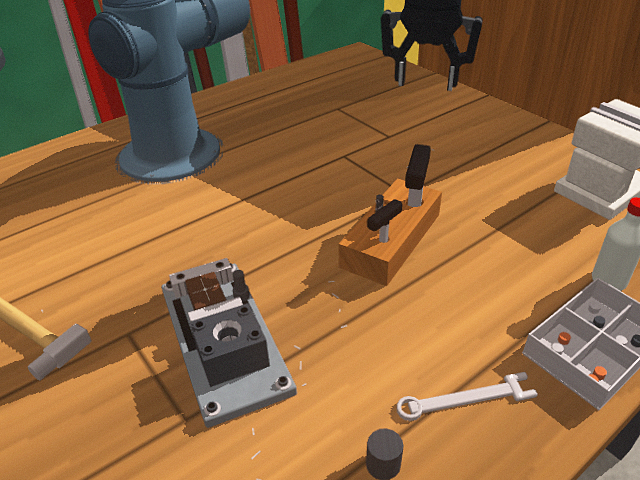

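View pics/t11.png

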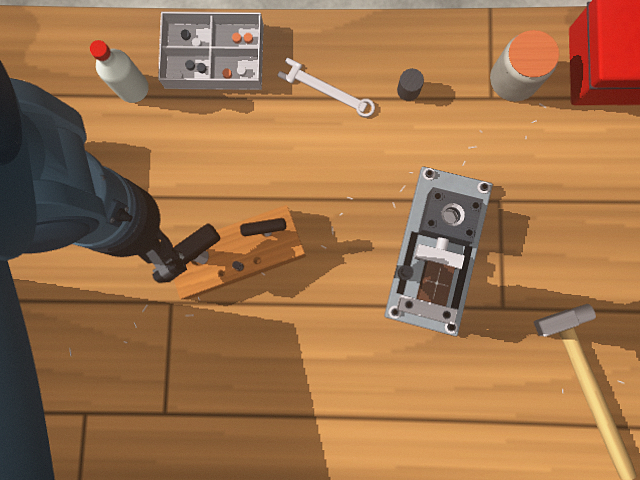

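The key is back upright at (415,175) in the scene view, at its original height, and the small key, drill and screw haven't moved. One last look at the jaw and block, before and after.

Run:
```python
import cv2,numpy as np
a=cv2.imread("pics/scene0.png");b=cv2.imread("pics/s11.png")
f=lambda i:cv2.resize(i[255:325,160:260],None,fx=4,fy=4,interpolation=cv2.INTER_CUBIC)
cv2.imwrite("pics/cmp.png",np.vstack([f(a),f(b)]))
```

```text
(no output)
```

View pics/cmp.png

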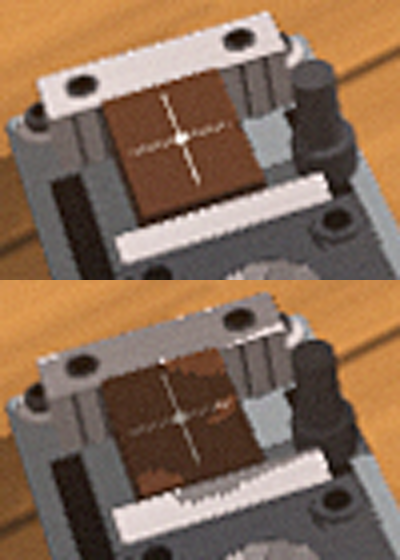

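```bash
python3 -c "
from cell import workorder
print(workorder.finish_job())"
```

```text
the job is handed in; nothing more can be done
None
```

I tightened the clamp on the block, stood the large key back in its own hole and handed the job in at about 23 s of the 72 s allowed. The hand-in gives no verdict, so success is judged only from my own checks below.

- **Finding the socket:** I read how the socket was clocked from the camera images and set the key to match. It dropped home without having to be turned on the rim. Contact forces stayed at a few newtons throughout.
- **Tightening:** I turned the key clockwise through 85° of gripper rotation. The torque while turning rose from about 0.15 to 0.34 N m, which I read as about 0.35 rad past first touch, or roughly 50 N on the block. That force is inferred from the torque, because nothing measures it directly.
- **Last checks:**
  - The key is upright in its hole, with the bar top at 134 mm as at the start, and the gripper is open and well clear of it.
  - The gap between the jaw and the block has closed, and the block looks square.
  - The small key, drill and screw appear not to have moved.
- **Disagreements:**
  - The two cameras differed by about 4 mm in y, so I used their average and then let the contact forces guide the key.
  - The socket's final angle in the picture lagged the gripper by about 12°, which I put down to play in the hexagon and some give in the grip.

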